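# Hang the display lamp on its keyhole stud

### The job

Pick up the cordless display lamp and fit the big round end of the keyhole in its steel back plate over the headed stud on the sloping wooden stand, then gently slide the lamp down the slope until the stud has run to the top of the slot and the plate is locked behind the stud's head, lying flat and square on the board. The stud was screwed in by eye, up to nearly two centimetres to one side of the board's centre mark, so feel for it and do not force anything. Let go of the lamp and leave the pottery and the brush where they are.

Things in the scene. Friction and masses are not known exactly. Their poses are not given: they have to be found in the camera images.
- lamp: Cordless display lamp: flat steel plate 160 (x) x 80 (y) x 4 mm (z) carrying a lamp head (head); about 0.35 kg, varies by 30 %. Origin: centre of the plate's underside; z is out of the plate on the head's side, +x the plate's upper end, where a keyhole (hole, slot_end) goes right through it. Starts lying flat on the table, head up.
- hole (a point): Centre of the keyhole's big hole, on the plate's underside, at lamp x = 32 mm, y = 0; octagonal, 18 mm across flats; it opens into a slot 10 mm wide that runs towards +x and ends at lamp x = 63.5 mm. Axes as the lamp.
- head (a point): Top centre of the lamp head, a plain aluminium block 26 (x) x 90 (y) x 50 mm high standing on the plate, at lamp x = -22 mm, y = 0, z = 54 mm. This is the place to grip, across its 26 mm. Axes as the lamp.
- slot_end (a point): Where the stud's axis lies when the stud is at the end of the slot, on the plate's underside (lamp frame x = 60 mm, 28 mm from the hole's centre); axes as the lamp.
- foot (a point): Point on the plate's underside near its lower edge (lamp frame x = -75 mm, y = 0); axes as the lamp.
- board: Sloping wooden face, fixed, tilted 20 degrees from level, 220 mm along the slope x 200 mm wide. Origin: the centre mark on the face, 90 mm above the table; x points up the slope, y across it, z out of the face, which runs from x = -160 to +60 mm. A headed steel stud (see stand) stands along z within 4 mm of the origin in x and 18 mm in y: fixed, different every time, not measured.
- cup: Small terracotta-coloured cup, 56 mm across, 55 mm high, loose; origin under its centre.
- budvase: Small blue bud vase, 50 mm across, 85 mm high, loose; origin under its centre.
- bowl: White bowl, 90 mm across, 50 mm high, loose; origin under its centre.
- mug: White mug, 80 mm across, 85 mm high, loose; origin under its centre.
- jar: Amber glass jar with a cap, 64 mm across, 80 mm high, loose; origin under its centre.
- darkvase: Grey vase, 100 mm across, 115 mm high, loose; origin under its centre.
- brush: Brush lying on the table, loose.
- stand: The stand under the board, fixed: dark wood, about 250 mm deep, 200 wide, 110 high. Origin on the table under the centre mark; the slope rises towards +x. Stud on its board: shank 7 mm diameter, head 16 mm with a 1 mm bevel on top; head underside 6.5 mm and top 10.5 mm above the face, so it clears a plate lying on the face by 2.5 mm. Nothing is springy: contacts are stiff.
There are look-alikes about, which are no part of the job. What is shaped like the lamp but pink is not meant.

How it is judged:
On the way:
1. the plate lies on the board with the keyhole's big hole around the stud (x of hole in the frame of board between -0.008 and 0.008 m and y of hole in the frame of board between -0.02 and 0.02 m and z of slot_end in the frame of board between -0.003 and 0.003 m and z of foot in the frame of board between -0.003 and 0.003 m), for 0.1 s.
At the end, for the whole second after the job is handed in: Plate flat on the board (both ends within 3 mm of the face), the slot run down onto the stud (slot_end at most 6 mm up or down and 20 mm across from the centre mark; the stud itself scatters 4 mm along, 18 mm across), square within 0.15 rad, lamp at rest and released (z of slot_end in the frame of board between -0.003 and 0.003 m and z of foot in the frame of board between -0.003 and 0.003 m and x of slot_end in the frame of board between -0.006 and 0.006 m and y of slot_end in the frame of board between -0.02 and 0.02 m and angle between the x axis of lamp and the x axis of board, either way round below 0.15 rad and linear speed of lamp below 0.01 m/s and angular speed of lamp below 0.1 rad/s); the robot touches nothing.
It fails at once if the lamp pressed against the stand or its stud with more than 45 N (contact force between lamp and stand above 45 N).
It fails at once if a piece of pottery or the brush moved by more than 20 mm (distance of any of cup, budvase, bowl, mug, jar, darkvase, brush from where it was at the start of the episode above 0.02 m).
It also fails if it takes over 58 s, if anything falls off the work surface, if the arm or the gripper's body presses on something with over 40 N, if the wrist force passes 120 N, or if a joint passes its speed limit or range.

### The arm

A 7-joint arm with a two-finger parallel gripper is mounted at the origin on the work surface. World frame = base frame: x ahead of the robot, y to its left, z up, the work surface at z = 0. Lengths are in m, angles in rad, forces in N, time in s.
With the tool pointing down it reaches from about 0.4 to 0.85 m from the base axis. Payload 10.4 kg.
Tool frame: the origin (TCP) lies at the very end of the fingers, on their centre line; the grasp point (between the pads) lies 19 mm behind it; z points along the fingers, y is the line along which they close (so a half turn about z gives the same grasp; the last joint's range is limited). The gripper opens to 85 mm and grips with 20 to 120 N. Pads are 22 mm wide; open, the fingers measure 114 mm over their backs; the gripper's body (76 mm by 85 mm) begins 54 mm behind the grasp point. The pads swing forward as they close: fully open they stand 13 mm farther back than shut.
Start: joints at [1.127, 0.332, -0.065, 1.46, 0.022, 1.35, -0.088], TCP at [0.255, -0.57, 0.231] pointing down, gripper open.
Joint ranges: [-2.6, 2.6], [-0.5, 2.12], [-1.47, 1.34], [0.16, 2.42], [-1.27, 4.41], [0.06, 2.06], [-2.6, 2.6]. Speed limits (rad/s): [2.22, 2.22, 2.79, 2.79, 3.14, 3.14, 3.14].

### API

Orientations are given as a unit quaternion [w, x, y, z].
In Python, from workcell import env gives the robot as it stands. The module is installed in compiled form; this text tells all that it offers.
- The arm moves only by the tool move_arm, never from a script. Its argument "deltas" is a list of rows, each an object with "linear": the shift along the tool's x, y, z in mm, a list of three; "turn": the turn about the tool's z in rad. In form: [{"linear": [dx, dy, dz], "turn": turn}, ...]. A call has 1 to 5 rows; each row is the pose to reach, as a shift and turn from the pose commanded when the call began, along the tool's axes at that moment; what a row does not reach only later rows make up. A row lasts 1/8 s, in which the tool goes at most 62.5 mm and 10.7 degrees, less where a joint would pass 70% of its speed; a pose out of reach is approached as far as the arm can. A call with a gripper value outside its range is refused whole. "fingers" is the closure, from 0 (fully open) to 1 (shut), set as the call begins (left out, the last holds). The fingers move at their own pace and stop on an object; "squeeze" is the grip in N (left out, the last holds). Time passes only in rows, so rows that repeat a pose let the fingers close. It gives the time, the measured TCP pose, the force, the opening and the grip force at its end, in the units of the state.
- env.state(): the state, without advancing time (a new reading comes with each control period).
- env.read_camera(name): name is "side" or "top"; returns the picture (400x640x3 uint8, red, green, blue); there is no depth.
- env.get_calibration(name): a dict with "fx", "fy", "cx", "cy" (pixels), "position" and "rotation" of the camera in the world. Camera axes: x right, y up, looking along -z (the intrinsics and any distortion apply to the point x, -y, -z); pixel columns grow to the right and rows downward; lengths in m; the calibration is good to about 2 mm. A picture is of the moment at which its call begins. get_calibration takes no time and is no camera call.
- env.close_job(): hands the job in; it is judged then, once.
The state is a dict: "t": time; "joint_pos": joint angles; "dq": joint speeds; "effort": joint torques, N m; "eef_pos": TCP position; "eef_rot": TCP orientation; "ft_force": force on the tool from outside, world axes, zero at the start; "torque": the same for the moment, N m; "finger_gap": opening from 0.0 (shut) to 1.0 (fully open); "grip_force": force on a finger pad.
Only numpy, scipy, OpenCV 4.12 (cv2) and the standard library are available. Lean on these libraries where they do the work, as an engineer would, in place of code of your own. Each camera call takes 0.05 s, during which the arm holds its last target. There are 200 camera calls.

## Working session

There is one attempt and no reset: what is moved stays moved. The work goes in short steps, Python scripts to look and compute and a tool call to move; the robot and the scene stay as the last step left them, time stands still between calls to the robot, and variables do not carry over. Pictures are saved under pics/ and viewed, at most 10 in all, crops included, and the job is handed in when it is done.

Besides the shell and the picture viewer there is one more tool, called as name(argument=value, ...), one argument or row to a line, values as JSON. move_arm: Moves the arm, as the interface text tells. Its arguments: {"type":"object","properties":{"deltas":{"type":"array"},"fingers":{"type":"number"},"squeeze":{"type":"number"}},"required":["deltas"]}

```bash
mkdir -p pics; cat > h.py <<'E'
import numpy as np, cv2
from workcell import env
def snap(n,f,crop=None,s=1):
    im=env.read_camera(n)[:,:,::-1].copy()
    cv2.imwrite('pics/'+f+'_full.png',im)
    if crop: x0,y0,x1,y1=crop; im=im[y0:y1,x0:x1]
    cv2.imwrite('pics/'+f+'.png',cv2.resize(im,None,fx=s,fy=s,interpolation=cv2.INTER_CUBIC))
def ray(n,u,v):
    c=env.get_calibration(n); R=np.array(c['rotation']); 
    d=R@np.array([(u-c['cx'])/c['fx'],-(v-c['cy'])/c['fy'],-1]); return np.array(c['position']),d
def onz(n,u,v,z):
    p,d=ray(n,u,v); return p+d*(z-p[2])/d[2]
def proj(n,P):
    c=env.get_calibration(n); R=np.array(c['rotation']); q=R.T@(np.array(P)-np.array(c['position']))
    return c['cx']+c['fx']*q[0]/-q[2], c['cy']-c['fy']*q[1]/-q[2]
E
python3 - <<'E'
from h import *
snap('top','t0',None,1.25); snap('side','s0',None,1.25)
for n in('top','side'): print(env.get_calibration(n))
print(env.state())
E
```

```text
{'fx': 391.8279479652192, 'fy': 391.8279479652192, 'cx': 315.19728000539914, 'cy': 198.93905844101468, 'position': array([0.49818328, 0.01567471, 1.13197424]), 'rotation': array([ 0.71487712,  0.01444915, -0.03815388, -0.69805889])}
{'fx': 459.65823167660676, 'fy': 459.65823167660676, 'cx': 317.1495522214837, 'cy': 201.78600652648194, 'position': array([0.31760239, 0.97390012, 0.94538679]), 'rotation': array([-0.09157837, -0.05402643,  0.42245721,  0.90012469])}
{'t': 0.1, 'joint_pos': array([ 1.12742193,  0.33277965, -0.06469195,  1.46081533,  0.02165312,
        1.34991676, -0.08850353]), 'dq': array([ 0.00072772, -0.00090032, -0.00025305, -0.0035291 , -0.0005469 ,
       -0.00060305, -0.00042328]), 'effort': array([ 1.30395063e-03, -6.26751208e+01,  4.90630791e-02, -3.92430675e+01,
        1.62847579e-02,  6.93488983e-03, -1.35924020e-04]), 'eef_pos': array([ 0.25513833, -0.57020055,  0.23063368]), 'eef_rot': array([-5.84060970e-04,  9.77947975e-01,  2.08847753e-01, -1.80657504e-04]), 'ft_force': array([ 0.19804321, -0.60643988, -0.49028262]), 'torque': array([-0.02163717,  0.01854595,  0.0132807 ]), 'grip_force': 0.0, 'finger_gap': 1.0003765475982487}
```

View pics/t0.png

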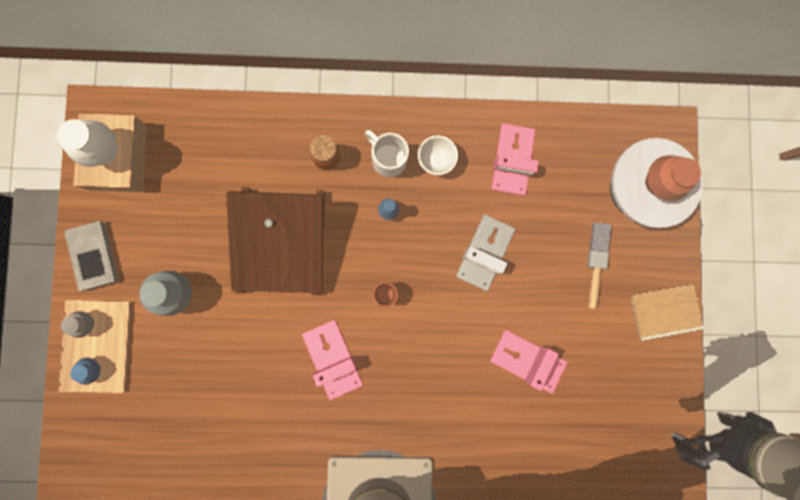

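View pics/s0.png

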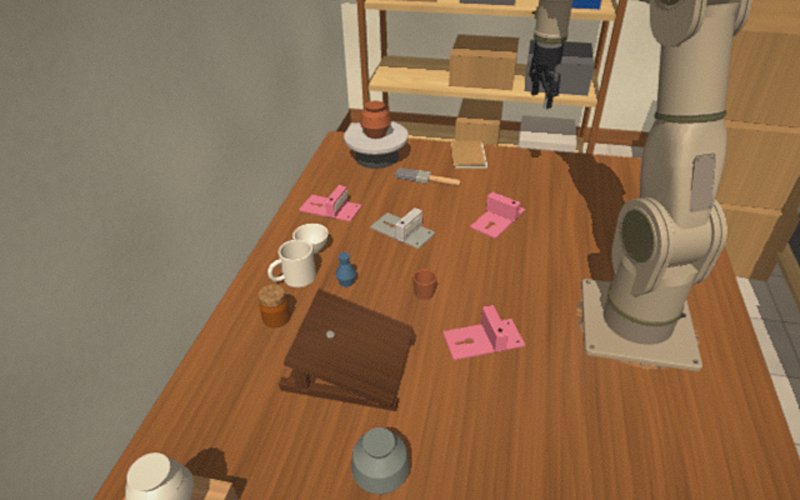

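The steel-grey lamp in the top view at (486,252) of the enlarged picture is the target. The look-alikes are the pink ones at (515,158), (332,360) and (529,361). The grey block at (92,255) is a different object. The stud shows at about (268,223) on the stand. Next I'll crop in close.

```bash
python3 - <<'E'
s=open('h.py').read()
s=s.replace("R=np.array(c['rotation'])","R=Rot(c['rotation'])").replace("def snap","from scipy.spatial.transform import Rotation\ndef Rot(q): return Rotation.from_quat(np.roll(q,-1)).as_matrix()\ndef snap",1)
open('h.py','w').write(s)
E
python3 - <<'E'
from h import *
a=cv2.imread('pics/t0_full.png')
f=lambda c:cv2.resize(a[c[1]:c[3],c[0]:c[2]],(400,400) ,interpolation=cv2.INTER_CUBIC)
cv2.imwrite('pics/crop.png',np.hstack([f((355,165,420,235+-5)),f((175,145,275,245))]))
b=cv2.imread('pics/s0_full.png')
g=lambda c:cv2.resize(b[c[1]:c[3],c[0]:c[2]],(400,400) ,interpolation=cv2.INTER_CUBIC)
cv2.imwrite('pics/crops.png',np.hstack([g((290,150,360,220)),g((220,225,340,345))]))
E
```

```text
(no output)
```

View pics/crop.png

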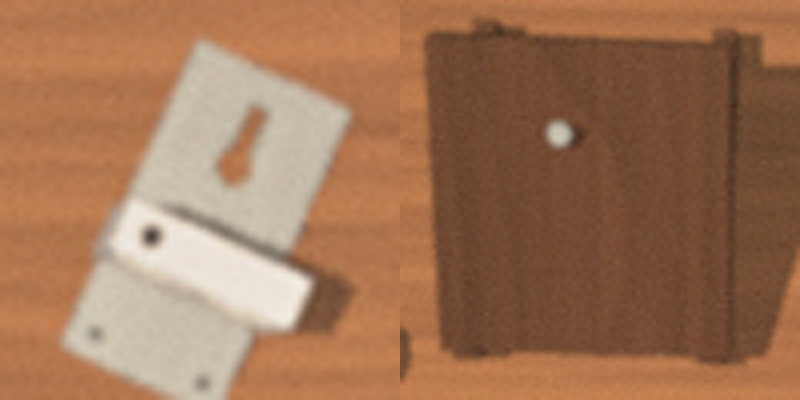

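View pics/crops.png

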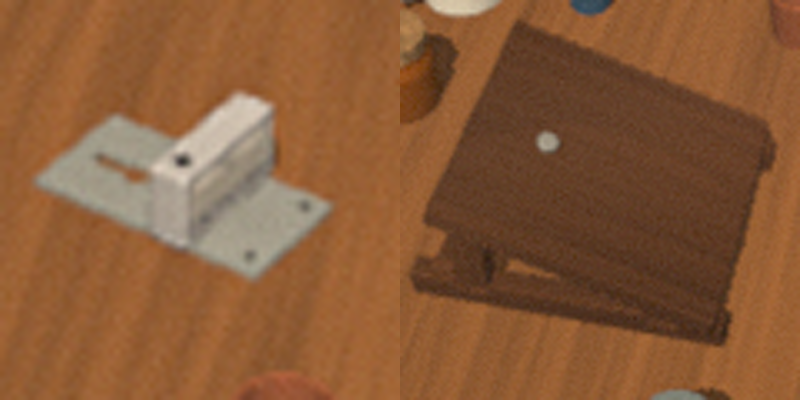

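```bash
cat > fit.py <<'E'
from h import *
from scipy.optimize import least_squares
A=np.array
def T(k,u,v):
    return {'tl':('top',355+u*.1625,165+v*.1625),'tr':('top',175+(u-400)*.25,145+v*.25),
            'sl':('side',290+u*.175,150+v*.175),'sr':('side',220+(u-400)*.3,225+v*.3)}[k]
def rz(a): return Rotation.from_euler('z',a).as_matrix()
def fit(obs,tilt,z0,x0):
    B=Rotation.from_euler('y',-tilt).as_matrix()
    def P(p,q): return A([p[0],p[1],z0])+rz(p[2])@B@(A(q)*1e-3)
    def r(p): return np.concatenate([A(proj(n,P(p,q)))-A([u,v]) for (n,u,v),q in obs])
    s=least_squares(r,x0,loss='soft_l1'); return s.x,s.fun.reshape(-1,2),P
if __name__=='__main__':
    L=[(T('tl',200,40),(80,40,4)),(T('tl',352,112),(80,-40,4)),(T('tl',62,345),(-80,40,4)),
     (T('tl',130,195),(-9,45,54)),(T('tl',315,280),(-9,-45,54)),(T('tl',295,330),(-35,-45,54)),(T('tl',108,250),(-35,45,54)),
     (T('sl',37,182),(80,40,4)),(T('sl',115,115),(80,-40,4)),(T('sl',332,207),(-80,-40,4)),(T('sl',252,280),(-80,40,4)),
     (T('sl',240,93),(-9,-45,54)),(T('sl',275,105),(-35,-45,54)),(T('sl',190,183),(-35,45,54)),(T('sl',150,168),(-9,45,54))]
    x,f,P=fit(L,0,0,[.5,-.2,-.3]); print('lamp',x,'head',P(x,(-22,0,54)));print(f.round(1).tolist())
    S=[(T('tr',425,35),(60,100,0)),(T('tr',735,43),(60,-100,0)),(T('tr',727,358),(-160,-100,0)),(T('tr',442,350),(-160,100,0)),
     (T('sr',518,22),(60,-100,0)),(T('sr',775,125),(-160,-100,0)),(T('sr',425,218),(60,100,0))]
    x,f,P=fit(S,np.radians(20),.09,[.55,.2,0]); print('board',x);print(f.round(1).tolist())
    o=[T('tr',559,133),T('sr',548,141)]
    s=least_squares(lambda q:np.concatenate([A(proj(n,P(x,(q[0],q[1],10.5))))-A([u,v]) for n,u,v in o]),[0,0])
    print('stud both',s.x,s.fun)
    for n,u,v in o:
        s=least_squares(lambda q:A(proj(n,P(x,(q[0],q[1],10.5))))-A([u,v]),[0,0]);print(n,s.x)
E
python3 fit.py
```

```text
lamp [ 0.5794713  -0.23410702 -0.41408575] head [ 0.55933064 -0.22525525  0.054     ]
[[-0.4, -0.1], [-0.3, -0.2], [-0.5, -0.0], [0.2, 0.1], [-0.5, 0.0], [-1.0, 0.4], [-0.0, -0.4], [-0.2, -0.7], [0.1, -0.4], [0.5, -0.7], [1.1, -1.1], [-0.0, -0.6], [0.3, -0.2], [-0.5, -0.4], [-0.0, -0.5]]
board [ 0.6277169   0.23737615 -0.01033989]
[[-1.0, -0.4], [-1.5, 0.6], [0.3, 0.4], [-1.2, 0.0], [0.0, -1.5], [-0.9, -1.4], [0.5, -2.9]]
stud both [-0.5492469  11.22155288] [-0.46321222 -0.09625856  0.30110178 -0.47853546]
top [-0.76299627 10.01731357]
side [-0.31998149 12.95634335]
```

move_arm(
  deltas=[
    {"linear": [60, -27, 0], "turn": -0.15},
    {"linear": [115, -52, 0], "turn": -0.3},
    {"linear": [170, -78, 0], "turn": -0.45},
    {"linear": [225, -103, 0], "turn": -0.6},
    {"linear": [280, -128, 0], "turn": -0.736},
  ],
  fingers=0,
  squeeze=20,
)

```text
t: 0.72
eef_pos: [0.4595, -0.3376, 0.2312]
eef_rot: [-0.0, 0.836, 0.549, -0.0]
ft_force: [0.7, 0.4, -0.4]
finger_gap: 1.0
grip_force: 0.0
```

```bash
cat > go.py <<'E'
import sys; from h import *
# go.py x y z yaw(lamp x dir) -> tool deltas (mm) and turn
s=env.state(); R=Rot(s['eef_rot']); p=s['eef_pos']
yaw=np.arctan2(R[1,1],R[0,1])
if len(sys.argv)>3:
    print('lin',(R.T@(np.array(sys.argv[1:4],float)-p)*1e3).round(1),end=' ')
if len(sys.argv)>4: print('turn',round(-(float(sys.argv[4])-yaw),3))
print('t',round(s['t'],2),'p',p.round(4),'yaw',round(yaw,3),'tilt',R[:,2].round(3),'F',s['ft_force'].round(1),'M',s['torque'].round(2),'gap',round(s['finger_gap'],3),'grip',round(s['grip_force'],1))
E
python3 go.py .559 -.225 .1 -.414
```

```text
lin [142.9  46.5 131.1] turn 0.005
t 0.72 p [ 0.4595 -0.3376  0.2312] yaw -0.409 tilt [-0. -0. -1.] F [ 0.7  0.4 -0.4] M [-0.01 -0.04 -0.  ] gap 1.0 grip 0.0
```

move_arm(
  deltas=[
    {"linear": [50, 16, 20]},
    {"linear": [100, 32, 40]},
    {"linear": [143, 46, 70], "turn": 0.005},
    {"linear": [143, 46, 110], "turn": 0.005},
    {"linear": [143, 46, 131], "turn": 0.005},
  ],
)

```text
invalid input at $.deltas[0]: expected keys linear, turn
```

```bash
python3 - <<'E'
from h import *
snap('side','s1',(250,90,400,240),4)
E
python3 go.py .559 -.225 .024 -.414
```

```text
lin [131.1  46.3 208. ] turn 0.022
t 0.78 p [ 0.4655 -0.3292  0.2313] yaw -0.392 tilt [ 0.003  0.004 -1.   ] F [4.3 7.5 0. ] M [ 0.44 -0.22  0.03] gap 1.003 grip 0.0
```

View pics/s1.png

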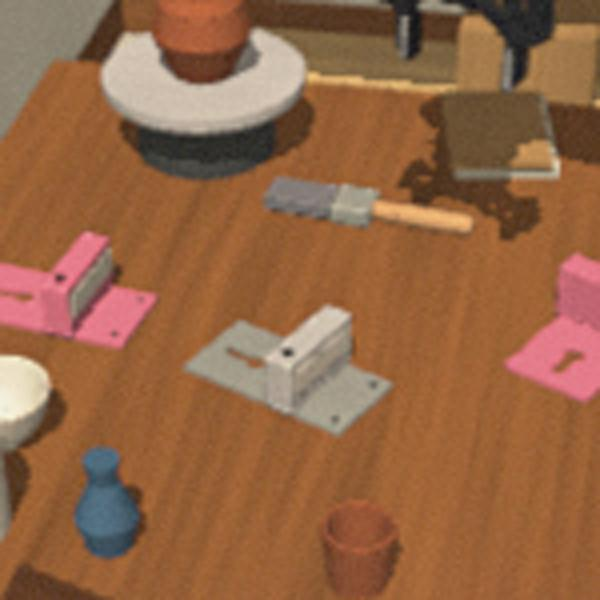

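The crop shows the grey lamp, head at about (310,345), still untouched. The arm hasn't reached it because the move was refused for a missing "turn" key.

move_arm(
  deltas=[
    {"linear": [45, 16, 20], "turn": 0.0},
    {"linear": [90, 32, 40], "turn": 0.02},
    {"linear": [131, 46, 70], "turn": 0.02},
    {"linear": [131, 46, 110], "turn": 0.02},
    {"linear": [131, 46, 131], "turn": 0.02},
  ],
)

```text
t: 1.4
eef_pos: [0.5524, -0.237, 0.0976]
eef_rot: [-0.001, 0.843, 0.539, -0.001]
ft_force: [-0.4, -1.6, 0.6]
finger_gap: 0.996
grip_force: 0.0
```

```bash
python3 - <<'E'
from h import *
snap('side','s1',(270,90,370,240),4)
E
python3 go.py .559 -.225 .024 -.414
```

```text
lin [14.2  2.4 71.4] turn -0.02
t 1.45 p [ 0.5512 -0.2371  0.0954] yaw -0.434 tilt [-0.006  0.002 -1.   ] F [-1.   0.1 -2.4] M [0.05 0.16 0.01] gap 1.003 grip 0.0
```

View pics/s1.png

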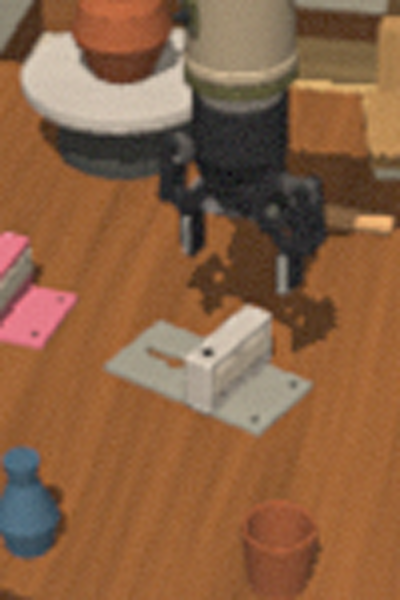

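The gripper stands above and slightly behind the lamp, with the fingers straddling the head.

move_arm(
  deltas=[
    {"linear": [14, 0, 10], "turn": -0.02},
    {"linear": [14, 0, 35], "turn": -0.02},
    {"linear": [14, 0, 60], "turn": -0.02},
    {"linear": [14, 0, 75], "turn": -0.02},
    {"linear": [14, 0, 75], "turn": -0.02},
  ],
)

```text
t: 2.08
eef_pos: [0.5592, -0.2246, 0.0249]
eef_rot: [-0.0, 0.837, 0.547, -0.0]
ft_force: [0.5, -0.6, 0.7]
finger_gap: 0.999
grip_force: 0.0
```

move_arm(
  deltas=[
    {"linear": [0, 0, 0], "turn": 0},
    {"linear": [0, 0, 0], "turn": 0},
    {"linear": [0, 0, 0], "turn": 0},
    {"linear": [0, 0, 0], "turn": 0},
    {"linear": [0, 0, 0], "turn": 0},
  ],
  fingers=1,
  squeeze=30,
)

```text
t: 2.7
eef_pos: [0.5598, -0.2254, 0.026]
eef_rot: [0.001, 0.837, 0.547, 0.0]
ft_force: [0.1, -0.5, 6.2]
finger_gap: 0.3
grip_force: 31.4
```

```bash
python3 go.py .559 -.225 .024 -.414
```

```text
lin [-0.  -0.9  2. ] turn -0.0
t 2.7 p [ 0.5598 -0.2254  0.026 ] yaw -0.414 tilt [ 0.001 -0.001 -1.   ] F [ 0.1 -0.5  6.2] M [ 0.07  0.11 -0.05] gap 0.3 grip 31.4
```

move_arm(
  deltas=[
    {"linear": [0, 0, -15], "turn": 0},
    {"linear": [0, 0, -60], "turn": 0},
    {"linear": [0, 0, -115], "turn": 0},
    {"linear": [0, 0, -165], "turn": 0},
    {"linear": [0, 0, -185], "turn": 0},
  ],
)

```text
t: 3.32
eef_pos: [0.5601, -0.2252, 0.2143]
eef_rot: [0.002, 0.837, 0.547, 0.001]
ft_force: [0.8, -0.1, -3.9]
finger_gap: 0.301
grip_force: 30.5
```

```bash
python3 go.py .570 .249 .21 -.01
```

```text
lin [ 438.1 -181.6    3.6] turn -0.404
t 3.33 p [ 0.5601 -0.2252  0.2143] yaw -0.414 tilt [ 0.004 -0.002 -1.   ] F [ 0.8 -0.1 -3.9] M [ 0.01  0.02 -0.04] gap 0.301 grip 30.5
```

move_arm(
  deltas=[
    {"linear": [28, -12, 0], "turn": -0.06},
    {"linear": [74, -31, 0], "turn": -0.15},
    {"linear": [120, -50, 0], "turn": -0.24},
    {"linear": [166, -69, 0], "turn": -0.33},
    {"linear": [212, -88, 0], "turn": -0.404},
  ],
)

```text
t: 3.95
eef_pos: [0.5629, 0.0068, 0.2099]
eef_rot: [-0.0, 0.709, 0.705, -0.0]
ft_force: [1.4, 0.5, -3.2]
finger_gap: 0.298
grip_force: 30.5
```

```bash
python3 go.py .570 .249 .21 -.01
```

```text
lin [ 2.422e+02  5.800e+00 -1.000e-01] turn 0.005
t 3.95 p [0.5629 0.0068 0.2099] yaw -0.005 tilt [-0.001 -0.    -1.   ] F [ 1.4  0.5 -3.2] M [-0.01 -0.06 -0.02] gap 0.298 grip 30.5
```

move_arm(
  deltas=[
    {"linear": [55, 1, 0], "turn": 0},
    {"linear": [110, 2, 0], "turn": 0},
    {"linear": [165, 3, 0], "turn": 0},
    {"linear": [215, 4, 0], "turn": 0},
    {"linear": [244, 4, 0], "turn": 0},
  ],
)

```text
t: 4.58
eef_pos: [0.5683, 0.2522, 0.2098]
eef_rot: [-0.001, 0.709, 0.705, -0.0]
ft_force: [0.9, -1.2, -2.8]
finger_gap: 0.3
grip_force: 30.5
```

move_arm(
  deltas=[
    {"linear": [0, 0, 20], "turn": 0},
    {"linear": [0, 0, 40], "turn": 0},
    {"linear": [0, 0, 50], "turn": 0},
    {"linear": [0, 0, 50], "turn": 0},
    {"linear": [0, 0, 50], "turn": 0},
  ],
)

```text
t: 5.2
eef_pos: [0.5709, 0.248, 0.1609]
eef_rot: [0.0, 0.711, 0.703, 0.0]
ft_force: [-0.1, 0.2, -2.2]
finger_gap: 0.297
grip_force: 30.4
```

```bash
python3 - <<'E'
from h import *
snap('side','s2',(200,180,350,340),1)
snap('top','t2',(170,120,280,240),1)
a=cv2.imread('pics/s2.png');b=cv2.imread('pics/t2.png')
r=lambda i:cv2.resize(i,(400,400*i.shape[0]//i.shape[1]),interpolation=cv2.INTER_CUBIC)
a,b=r(a),r(b);h=min(len(a),len(b));cv2.imwrite('pics/c2.png',np.hstack([a[:h],b[:h]]))
E
python3 go.py .570 .249 .16 -.01
```

```text
lin [ 0.7 -0.9  1.1] turn -0.0
t 5.3 p [0.5709 0.2483 0.1611] yaw -0.01 tilt [ 0.001  0.    -1.   ] F [ 0.5  0.9 -3.3] M [ 0.01 -0.02  0.03] gap 0.299 grip 30.4
```

View pics/c2.png

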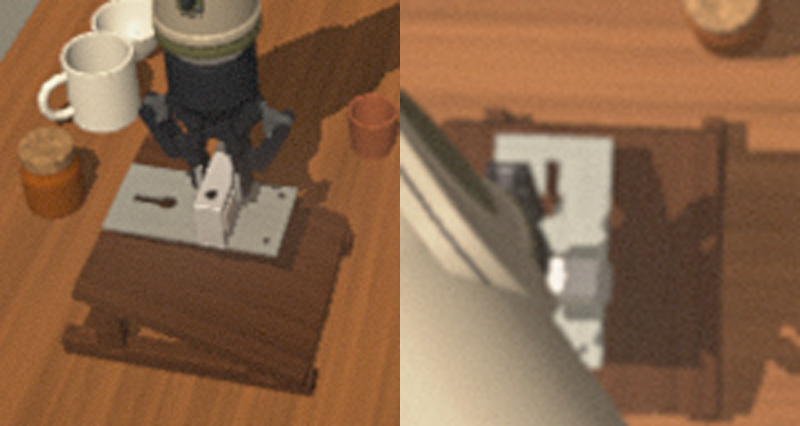

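The side part shows the lamp held level above the board, with the keyhole at (137–170,200). The top part shows the plate's upper end at (495,135)–(614,138). I'll fit the in-hand pose from these.

```bash
cat > f2.py <<'E'
from fit import *
s=lambda u,v:('side',200+u*.375,180+v*.375); t=lambda u,v:('top',170+(u-400)*.275,120+v*.275)
L=[(s(133,165),(80,-40,4)),(s(102,228),(80,40,4)),(s(298,187),(-80,-40,4)),(s(277,255),(-80,40,4)),(s(137,198),(62,0,3)),
 (t(495,135),(80,40,4)),(t(614,138),(80,-40,4)),(t(603,368),(-80,-40,4)),(t(553,163),(63.5,0,4))]
def r(p): return np.concatenate([A(proj(n,p[:3]+rz(p[3])@(A(q)*1e-3)))-A([u,v]) for (n,u,v),q in L])
x=least_squares(r,[.593,.248,.135,0]);print(x.x.round(4),x.fun.reshape(-1,2).round(1).tolist())
E
python3 f2.py
python3 - <<'E'
from fit import *
# stud triangulation
o=[T('tr',559,133),T('sr',548,141)]
x=least_squares(lambda p:np.concatenate([A(proj(n,p))-A([u,v]) for n,u,v in o]),[.62,.25,.1]);print('stud top',x.x)
E
```

```text
[ 0.5921  0.2474  0.1328 -0.0029] [[-0.1, -0.0], [0.7, -0.4], [0.2, 0.7], [0.5, -0.4], [0.2, 0.3], [0.4, -0.2], [-0.6, -0.0], [-0.3, -0.4], [0.1, -1.0]]
stud top [0.62437933 0.24811871 0.097155  ]
```

move_arm(
  deltas=[
    {"linear": [1, 1, 10], "turn": 0},
    {"linear": [1, 1, 18], "turn": 0},
    {"linear": [1, 1, 24], "turn": 0},
    {"linear": [1, 1, 24], "turn": 0},
    {"linear": [1, 1, 24], "turn": 0},
  ],
  squeeze=20,
)

```text
t: 5.92
eef_pos: [0.5716, 0.2494, 0.1365]
eef_rot: [0.0, 0.711, 0.704, 0.0]
ft_force: [-0.4, 0.5, -3.6]
finger_gap: 0.302
grip_force: 30.4
```

move_arm(
  deltas=[
    {"linear": [0, 0, 1], "turn": 0},
    {"linear": [0, 0, 2], "turn": 0},
    {"linear": [0, 0, 3], "turn": 0},
    {"linear": [0, 0, 4], "turn": 0},
    {"linear": [0, 0, 4], "turn": 0},
  ],
)

```text
t: 6.55
eef_pos: [0.5715, 0.2493, 0.1324]
eef_rot: [0.0, 0.711, 0.704, 0.0]
ft_force: [-1.0, -0.3, -2.1]
finger_gap: 0.306
grip_force: 30.6
```

```bash
python3 go.py
```

```text
t 6.55 p [0.5715 0.2493 0.1324] yaw -0.01 tilt [ 0. -0. -1.] F [-1.  -0.3 -2.1] M [-0.14  0.07 -0.06] gap 0.306 grip 30.6
```

move_arm(
  deltas=[
    {"linear": [0, -0.5, 2], "turn": 0},
    {"linear": [0, -1, 4], "turn": 0},
    {"linear": [0, -2, 6], "turn": 0},
    {"linear": [0, -2.5, 8], "turn": 0},
    {"linear": [0, -2.5, 8], "turn": 0},
  ],
  fingers=1,
  squeeze=20,
)

```text
t: 7.18
eef_pos: [0.5698, 0.25, 0.127]
eef_rot: [0.001, 0.71, 0.704, 0.002]
ft_force: [-8.7, -4.1, 16.9]
finger_gap: 0.304
grip_force: 55.1
```

```bash
python3 go.py
```

```text
t 7.17 p [0.5698 0.25   0.127 ] yaw -0.01 tilt [ 0.004  0.001 -1.   ] F [-8.7 -4.1 16.9] M [-0.74  0.19 -0.03] gap 0.304 grip 55.1
```

move_arm(
  deltas=[
    {"linear": [0, 0, -2], "turn": 0},
    {"linear": [0, 0, -2], "turn": 0},
    {"linear": [0, 0, -2], "turn": 0},
    {"linear": [0, 0, -2], "turn": 0},
  ],
  fingers=0.67,
  squeeze=20,
)

```text
t: 7.68
eef_pos: [0.5688, 0.2495, 0.1261]
eef_rot: [-0.0, 0.711, 0.704, -0.0]
ft_force: [-1.8, 0.6, -0.6]
finger_gap: 0.331
grip_force: 5.0
```

```bash
python3 go.py
```

```text
t 7.67 p [0.5688 0.2495 0.1261] yaw -0.01 tilt [-0.  0. -1.] F [-1.8  0.6 -0.6] M [0.14 0.36 0.02] gap 0.331 grip 5.0
```

move_arm(
  deltas=[
    {"linear": [0, -0.5, 2], "turn": 0},
    {"linear": [0, -1, 4], "turn": 0},
    {"linear": [0, -1.5, 6], "turn": 0},
    {"linear": [0, -1.5, 6], "turn": 0},
  ],
  fingers=0.65,
)

```text
t: 8.18
eef_pos: [0.5664, 0.2498, 0.1202]
eef_rot: [-0.001, 0.71, 0.704, -0.001]
ft_force: [-8.1, 0.1, 4.5]
finger_gap: 0.354
grip_force: 6.9
```

```bash
python3 - <<'E'
from h import *
snap('side','s3',(200,180,350,340),4)
E
python3 go.py
```

```text
t 8.22 p [0.5665 0.2498 0.1202] yaw -0.009 tilt [-0.002 -0.    -1.   ] F [-6.5  0.6  3.9] M [-0.01  1.54 -0.03] gap 0.35 grip 6.7
```

View pics/s3.png

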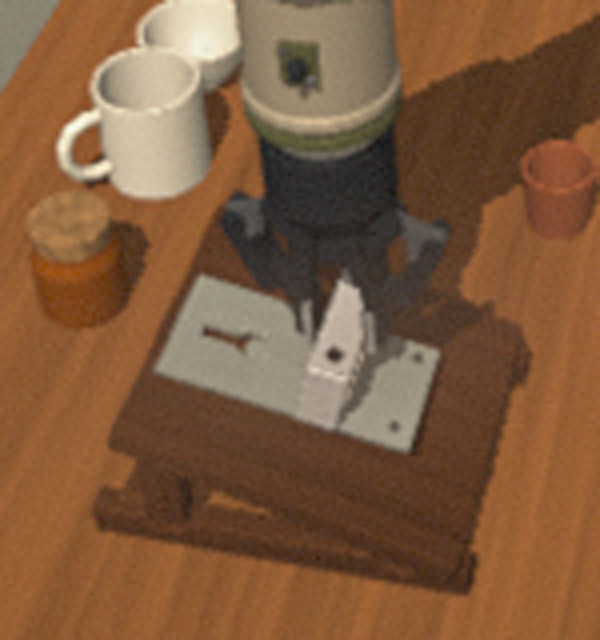

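The plate is tilted, with its upper end on the board. The stud head shows at about (258,345), in the downhill side of the hole. I'll fit the pitch and offset.

```bash
cat > f3.py <<'E'
from fit import *
import sys
def run(L,st,yaw=None):
    def r(p):
        R=rz(p[4])@Rotation.from_euler('y',-p[3]).as_matrix()
        return np.concatenate([A(proj('side',p[:3]+R@(A(q)*1e-3)))-A([200+u/4,180+v/4]) for (u,v),q in L]+[[(p[4]+.008)*100]])
    x=least_squares(r,[.59,.248,.11,.2,0]); p=x.x; R=rz(p[4])@Rotation.from_euler('y',-p[3]).as_matrix()
    print(p[:3].round(4),'pitch',np.degrees(p[3]).round(1),'yaw',p[4].round(3),x.fun.round(1))
    B=rz(-.008)@Rotation.from_euler('y',-np.radians(20)).as_matrix(); top=A([.6244,.2481,.0972])
    for q in [(32,0,0),(60,0,0),(80,0,0),(-75,0,0)]: print(q,'rel stud foot (board axes, mm)',((B.T@(p[:3]+R@(A(q)*1e-3)-top))*1e3+A([0,0,10.5])).round(1))
if __name__=='__main__':
    run([((203,277),(80,-40,4)),((155,372),(80,40,4)),((440,348),(-80,-40,4)),((411,452),(-80,40,4))],None)
E
python3 f3.py
```

```text
[0.5959 0.2517 0.0928] pitch 12.2 yaw -0.009 [-0.7  0.1  0.3 -0.2  0.4  0.8 -0.  -0.7 -0.1]
(32, 0, 0) rel stud foot (board axes, mm) [ 3.4  3.4 11.8]
(60, 0, 0) rel stud foot (board axes, mm) [31.2  3.3  8. ]
(80, 0, 0) rel stud foot (board axes, mm) [51.   3.3  5.3]
(-75, 0, 0) rel stud foot (board axes, mm) [-102.6    3.5   26.3]
```

move_arm(
  deltas=[
    {"linear": [0, -1, 0.4], "turn": 0},
    {"linear": [0, -2, 0.8], "turn": 0},
    {"linear": [0, -3, 1.2], "turn": 0},
    {"linear": [0, -4, 1.5], "turn": 0},
    {"linear": [0, -4, 1.5], "turn": 0},
  ],
  fingers=0.64,
)

```text
t: 8.85
eef_pos: [0.5636, 0.2492, 0.1188]
eef_rot: [0.0, 0.711, 0.703, 0.0]
ft_force: [-1.2, 0.9, -2.0]
finger_gap: 0.363
grip_force: 1.3
```

```bash
python3 go.py
```

```text
t 8.85 p [0.5636 0.2492 0.1188] yaw -0.01 tilt [ 0. -0. -1.] F [-1.2  0.9 -2. ] M [-0.01  0.   -0.02] gap 0.363 grip 1.3
```

move_arm(
  deltas=[
    {"linear": [0, 0, 1], "turn": 0},
    {"linear": [0, 0, 2], "turn": 0},
    {"linear": [0, 0, 3], "turn": 0},
    {"linear": [0, -0.5, 4], "turn": 0},
    {"linear": [0, -0.5, 4], "turn": 0},
  ],
  fingers=0.62,
)

```text
t: 9.48
eef_pos: [0.5622, 0.2496, 0.1145]
eef_rot: [-0.0, 0.71, 0.704, -0.001]
ft_force: [-5.5, 0.6, 0.8]
finger_gap: 0.383
grip_force: 2.6
```

```bash
python3 - <<'E'
from h import *
snap('side','s4',(200,180,350,340),4)
E
python3 go.py
```

```text
t 9.53 p [0.5622 0.2496 0.1146] yaw -0.009 tilt [-0.001 -0.    -1.   ] F [-5.6  0.   0.5] M [-0.04  1.08 -0.01] gap 0.379 grip 2.6
```

View pics/s4.png

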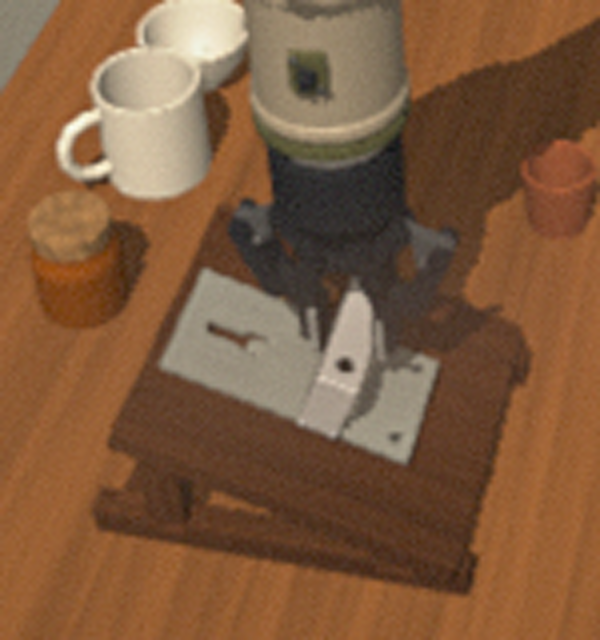

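The plate is steeper now. The stud head shows whitish at about (258,345) and the hole centre is about (247,340), so the hole is still slightly uphill of the stud.

```bash
python3 - <<'E'
from f3 import *
run([((208,268),(80,-40,4)),((162,366),(80,40,4)),((440,362),(-80,-40,4)),((408,464),(-80,40,4))],None)
# automatic: expected projection of stud top and of a correctly placed, flat plate, in crop pixels
B=rz(-.008)@Rotation.from_euler('y',-np.radians(20)).as_matrix(); top=A([.6244,.2481,.0972])
f=lambda q:[round(float(v)) for v in (A(proj('side',top+B@(A(q)*1e-3)))-A([200,180]))*4]
print('stud',f((0,0,0)))
for dx in(0,-28): print('flat plate',dx,[f((x+dx-32,y,-6.5)) for x,y in[(80,-40),(80,40),(-80,-40),(-80,40),(32,0)]])
im=cv2.imread('pics/s4_full.png')
c=im[255:275,240:275].astype(int); print('\n'.join(' '.join('%3d'%v for v in r) for r in c.mean(2).astype(int)))
E
```

```text
[0.5953 0.2503 0.0889] pitch 20.0 yaw -0.009 [-0.5  0.5  0.1 -0.6  0.   0.6  0.4 -0.4 -0.1]
(32, 0, 0) rel stud foot (board axes, mm) [ 1.7  1.9 12.6]
(60, 0, 0) rel stud foot (board axes, mm) [29.7  1.9 12.6]
(80, 0, 0) rel stud foot (board axes, mm) [49.7  1.9 12.6]
(-75, 0, 0) rel stud foot (board axes, mm) [-105.3    2.    12.7]
stud [258, 349]
flat plate 0 [[205, 281], [162, 374], [437, 375], [407, 472], [256, 355]]
flat plate -28 [[246, 298], [205, 392], [478, 391], [449, 489], [298, 372]]
104  99  95  66  66  63  87 126 149 147 144 144 146 142 142 141 148 140 144 142 142 142 145 145 143 141 144 142 134 133 123  90  70  59  58
 99  96  83  66  64  68 111 144 150 145 145 145 143 142 146 148 144 142 142 139 144 141 143 137 142 146 146 145 144 143 138 123  89  77  64
102  93  77  66  65  87 129 145 145 142 139 144 144 148 148 145 149 144 141 142 144 144 140 137 136 145 142 144 142 146 145 143 117  90  77
 97  81  62  62  75 111 141 150 140 145 146 144 146 149 146 150 144 145 146 142 141 142 141 143 143 139 141 141 142 140 141 146 142 116  85
 97  70  63  63  90 127 149 148 142 144
[... 1500 characters left out ...]

123 151 145 142 142 144 147 145 141 140 141 142 142 142 136 136 143 141 143 143 137 140 138 135 140 140 141 143 147 143 142 140 142 140 140
123 141 144 144 146 142 146 145 143 144 140 138 142 135 140 140 139 137 139 138 140 140 140 140 140 137 143 139 142 145 144 141 140 138 144
 99 112 123 135 138 143 145 147 142 145 143 142 140 144 138 140 135 137 137 139 142 139 137 140 141 142 143 145 141 146 139 146 140 139 139
 67  74  90  91 106 126 138 141 142 145 140 144 142 138 143 141 139 140 138 138 138 137 138 138 141 144 141 143 143 141 142 145 144 140 143
 64  67  71  69  73  95 108 126 135 139 141 144 147 145 143 142 143 141 139 138 143 139 139 141 140 143 142 142 144 145 139 140 141 142 140
```

move_arm(
  deltas=[
    {"linear": [0, -0.8, 0.5], "turn": 0},
    {"linear": [0, -1.6, 1], "turn": 0},
    {"linear": [0, -2.4, 1.5], "turn": 0},
    {"linear": [0, -2.4, 2], "turn": 0},
    {"linear": [0, -2.4, 2], "turn": 0},
  ],
)

```text
t: 10.15
eef_pos: [0.561, 0.2493, 0.113]
eef_rot: [0.0, 0.711, 0.703, 0.0]
ft_force: [0.6, -0.6, 0.4]
finger_gap: 0.378
grip_force: 2.6
```

```bash
cat > look.py <<'E'
# side-camera plate pose from its four corners (approxPoly of grey mask on the plate surface), no viewing
from f3 import *
import sys
im=env.read_camera('side')[:,:,::-1].copy(); cv2.imwrite('pics/'+sys.argv[1]+'_full.png',im)
c=cv2.resize(im[180:340,200:350],None,fx=4,fy=4,interpolation=cv2.INTER_CUBIC)
b,g,r=[c[:,:,i].astype(int) for i in range(3)]
m=((abs(r-b)<32)&(r>110)).astype(np.uint8)
n,lab,st,_=cv2.connectedComponentsWithStats(m); k=lab[int(sys.argv[3]) if len(sys.argv)>3 else 380,int(sys.argv[2]) if len(sys.argv)>2 else 240]
ys,xs=np.nonzero(lab==k); P=np.c_[xs,ys]
# hull -> long straight edges: fit lines on the left end, lower side
h=cv2.convexHull(P.astype(np.int32)); q=cv2.approxPolyDP(h,8,True)[:,0]; print('area',len(P),q.tolist())
E
python3 go.py; python3 look.py s5
```

```text
t 10.15 p [0.561  0.2493 0.113 ] yaw -0.01 tilt [ 0.001  0.    -1.   ] F [ 0.6 -0.6  0.4] M [ 0.02 -0.05 -0.02] gap 0.378 grip 2.6
area 24771 [[437, 368], [397, 465], [162, 358], [210, 269], [357, 284]]
```

```bash
cat > look.py <<'E'
# plate pose from a saved or new side picture: fit straight lines to the plate's outline near its predicted edges
from f3 import *
import sys
def edges(im,p0):
    g=im.astype(float); m=g[:,:,2]-1.0*abs(g[:,:,2]-g[:,:,0])*2   # grey bright high, wood low
    m=cv2.GaussianBlur(m,(0,0),.7)
    return m
def fitp(im,p0):
    m=edges(im,0)
    Rr=lambda p:rz(p[3])@Rotation.from_euler('y',-p[2]).as_matrix()
    y0=.2485
    W=lambda p,q:A([p[0],y0,p[1]])+Rr(p)@(A(q)*1e-3)
    segs=[((80,-34),(80,34)),((66,40),(-6,40)),((-42,40),(-74,40)),((-80,36),(-80,-20))]
    outn=[(1,0),(0,1),(0,1),(-1,0)]
    p=A(p0,float)
    for it in range(6):
        obs=[]
        for (a,b),n in zip(segs,outn):
            for t in np.linspace(0,1,25):
                q=A(a)*(1-t)+A(b)*t; zz=4
                u=A(proj('side',W(p,(*q,zz)))); v=A(proj('side',W(p,(*(q+A(n)),zz)))); d=(v-u)/np.linalg.norm(v-u)
                s=np.arange(-4,4.01,.25); pts=(u+s[:,None]*d).astype(np.float32)
                pr=cv2.remap(m.astype(np.float32),pts[:,0].reshape(1,-1),pts[:,1].reshape(1,-1),cv2.INTER_LINEAR)[0]
                k=np.argmin(np.gradient(pr)); obs.append((q,d,u+s[k]*d))
        r=lambda p:A([d@(A(proj('side',W(p,(*q,4))))-e) for q,d,e in obs])
        s=least_squares(lambda p:np.r_[r(p),(p[3]+.008)*30],p,loss='soft_l1',f_scale=.3); p=s.x
    B=rz(-.008)@Rotation.from_euler('y',-np.radians(20)).as_matrix(); top=A([.6244,.2481,.0972])
    o=(B.T@(W(p,(32,0,0))-top))*1e3
    print('hole rel stud x %.1f z %.1f'%(o[0],o[2]+10.5),'pitch %.1f yaw %.3f'%(np.degrees(p[2]),p[3]),'rms %.2f'%np.median(abs(r(p))))
if __name__=='__main__':
    g=[.595,.09,.33,-.008]
    for n in sys.argv[1:]:
        import os
        f='pics/'+n+'_full.png'
        if not os.path.exists(f): cv2.imwrite(f,env.read_camera('side')[:,:,::-1].copy())
        print(n,end=' '); fitp(cv2.imread(f),g)
E
python3 look.py s4 s5
```

```text
s4 Traceback (most recent call last):
  File "look.py", line 36, in <module>
    print(n,end=' '); fitp(cv2.imread(f),g)
                      ~~~~^^^^^^^^^^^^^^^^^
  File "look.py", line 26, in fitp
    s=least_squares(lambda p:np.r_[r(p),(p[3]+.008)*30],p,loss='soft_l1',f_scale=.3); p=s.x
    return func(*args, **kwargs)
    result = trf(vector_fun.fun, vector_fun.jac, x0, f0, J0, lb, ub, ftol, xtol,
                 gtol, max_nfev, x_scale, loss_function, tr_solver,
                 tr_options.copy(), verbose, callback=callback_wrapped)
    return trf_no_bounds(
        fun, jac, x0, f0, J0, ftol, xtol, gtol, max_nfev, x_scale,
        loss_function, tr_solver, tr_options, verbose, callback=callback)
    J = jac(x)
    self._update_jac()
    ~~~~~~~~~~~~~~~~^^
    self.J = self.jac_wrapped(xp_copy(self.x), f0=self.f)
             ~~~~~~~~~~~~~~~~^^^^^^^^^^^^^^^^^^^^^^^^^^^^
    J, dct = approx_derivative(
             ~~~~~~~~~~~~~~~~~^
        self.fun,
        ^^^^^^^^^
    ...<2 lines>...
        **self.finite_diff_options,
        ^^^^^^^^^^^^^^^^^^^^^^^^^^^
    )
    ^
    J,
[... 472 characters left out ...]
^^^^^^^^^^^^^^^^^
    return np.atleast_1d(self.fun(x))
                         ~~~~~~~~^^^
    return self.f(x, *self.args, **self.kwargs)
           ~~~~~~^^^^^^^^^^^^^^^^^^^^^^^^^^^^^^
  File "look.py", line 26, in <lambda>
    s=least_squares(lambda p:np.r_[r(p),(p[3]+.008)*30],p,loss='soft_l1',f_scale=.3); p=s.x
                                   ~^^^
  File "look.py", line 25, in <lambda>
    r=lambda p:A([d@(A(proj('side',W(p,(*q,4))))-e) for q,d,e in obs])
                       ~~~~^^^^^^^^^^^^^^^^^^^^
  File "h.py", line 16, in proj
    c=env.get_calibration(n); R=Rot(c['rotation']); q=R.T@(np.array(P)-np.array(c['position']))
ValueError: time passes only in moves, steps and waits
```

```bash
sed -i 's/env.get_calibration(n)/cal(n)/' h.py; sed -i 's/^def snap/import functools\ncal=functools.cache(lambda n: env.get_calibration(n))\ndef snap/' h.py; python3 look.py s4 s5; python3 go.py
```

```text
s4 hole rel stud x 4.5 z 6.5 pitch 19.7 yaw -0.004 rms 0.28
s5 hole rel stud x 4.3 z 6.9 pitch 21.0 yaw -0.008 rms 0.37
t 10.2 p [0.5609 0.2494 0.113 ] yaw -0.01 tilt [ 0.001  0.    -1.   ] F [ 0.3  0.2 -0.3] M [-0.04 -0.01  0.03] gap 0.378 grip 2.6
```

move_arm(
  deltas=[
    {"linear": [0, -0.7, 0.3], "turn": 0},
    {"linear": [0, -1.4, 0.6], "turn": 0},
    {"linear": [0, -2.1, 0.8], "turn": 0},
    {"linear": [0, -2.5, 1], "turn": 0},
    {"linear": [0, -2.5, 1], "turn": 0},
  ],
)

```text
t: 10.82
eef_pos: [0.5581, 0.2494, 0.1118]
eef_rot: [0.0, 0.711, 0.704, 0.0]
ft_force: [-0.4, -0.3, 0.2]
finger_gap: 0.382
grip_force: 0.0
```

```bash
python3 look.py s6; python3 go.py
```

```text
s6 hole rel stud x -1.9 z -2.3 pitch 20.2 yaw -0.011 rms 0.31
t 10.88 p [0.5582 0.2494 0.1119] yaw -0.01 tilt [ 0. -0. -1.] F [ 0.3 -0.3  0.2] M [ 0.04  0.05 -0.02] gap 0.38 grip 0.0
```

The plate dropped about 9 mm to board level at 20° pitch with no grip force, so the hole is over the stud. Next I'll slide it down the slope.

move_arm(
  deltas=[
    {"linear": [0, -2.5, 0.9], "turn": 0},
    {"linear": [0, -5, 1.8], "turn": 0},
    {"linear": [0, -7.5, 2.7], "turn": 0},
    {"linear": [0, -10, 3.6], "turn": 0},
    {"linear": [0, -10, 3.6], "turn": 0},
  ],
)

```text
t: 11.5
eef_pos: [0.5477, 0.2495, 0.1081]
eef_rot: [-0.0, 0.711, 0.704, -0.0]
ft_force: [1.0, -0.6, -0.1]
finger_gap: 0.38
grip_force: 0.0
```

```bash
python3 look.py s7; python3 go.py
```

```text
s7 hole rel stud x -10.9 z -2.4 pitch 20.2 yaw -0.014 rms 0.32
t 11.55 p [0.5479 0.2495 0.1082] yaw -0.01 tilt [-0. -0. -1.] F [1.1 0.2 0.2] M [-0.03 -0.01  0.05] gap 0.379 grip 0.0
```

move_arm(
  deltas=[
    {"linear": [0, -2.5, 0.9], "turn": 0},
    {"linear": [0, -5, 1.8], "turn": 0},
    {"linear": [0, -7.5, 2.7], "turn": 0},
    {"linear": [0, -10, 3.6], "turn": 0},
    {"linear": [0, -12, 4.4], "turn": 0},
  ],
)

```text
t: 12.18
eef_pos: [0.5359, 0.2497, 0.1038]
eef_rot: [0.0, 0.711, 0.704, 0.0]
ft_force: [0.5, 0.2, 1.3]
finger_gap: 0.383
grip_force: 0.5
```

move_arm(
  deltas=[
    {"linear": [0, -1, 0.4], "turn": 0},
    {"linear": [0, -2, 0.7], "turn": 0},
    {"linear": [0, -3, 1.1], "turn": 0},
    {"linear": [0, -4, 1.5], "turn": 0},
  ],
)

```text
t: 12.68
eef_pos: [0.5324, 0.2497, 0.1025]
eef_rot: [0.0, 0.711, 0.704, 0.0]
ft_force: [3.6, -0.1, 1.7]
finger_gap: 0.383
grip_force: 1.8
```

```bash
python3 look.py s8; python3 go.py
```

```text
s8 hole rel stud x 14.6 z -0.7 pitch 20.2 yaw -0.041 rms 0.27
t 12.72 p [0.5325 0.2497 0.1025] yaw -0.01 tilt [ 0.001  0.    -1.   ] F [2.6 0.  0.9] M [-0.06 -0.54 -0.02] gap 0.382 grip 1.2
```

```bash
sed -i 's/g=\[.595,.09,/g=[.572,.078,/' look.py; python3 look.py s8
```

```text
s8 hole rel stud x -26.8 z -3.0 pitch 19.8 yaw -0.015 rms 0.28
```

move_arm(
  deltas=[
    {"linear": [0, -1, 0.4], "turn": 0},
    {"linear": [0, -2, 0.7], "turn": 0},
    {"linear": [0, -2, 0.7], "turn": 0},
  ],
)

```text
t: 13.1
eef_pos: [0.5318, 0.2497, 0.1024]
eef_rot: [0.001, 0.711, 0.703, 0.002]
ft_force: [7.6, 0.9, 0.5]
finger_gap: 0.38
grip_force: 3.9
```

```bash
python3 look.py s9; python3 go.py
```

```text
s9 hole rel stud x -27.2 z -2.8 pitch 20.0 yaw -0.016 rms 0.26
t 13.15 p [0.5319 0.2497 0.1024] yaw -0.011 tilt [ 0.004  0.001 -1.   ] F [7.4 0.8 2.1] M [ 0.1  -1.73  0.02] gap 0.38 grip 3.9
```

move_arm(
  deltas=[
    {"linear": [0, 2, 0], "turn": 0},
    {"linear": [0, 3, 0], "turn": 0},
    {"linear": [0, 3, 0], "turn": 0},
    {"linear": [0, 3, 0], "turn": 0},
  ],
  fingers=0.3,
)

```text
t: 13.65
eef_pos: [0.5328, 0.2497, 0.1014]
eef_rot: [-0.0, 0.711, 0.704, -0.0]
ft_force: [0.3, 0.3, -0.2]
finger_gap: 0.702
grip_force: 0.0
```

move_arm(
  deltas=[
    {"linear": [0, 0, -5], "turn": 0},
    {"linear": [0, 0, -20], "turn": 0},
    {"linear": [0, 0, -50], "turn": 0},
    {"linear": [0, 0, -90], "turn": 0},
    {"linear": [0, 0, -130], "turn": 0},
  ],
)

```text
t: 14.28
eef_pos: [0.533, 0.2498, 0.2341]
eef_rot: [0.0, 0.711, 0.704, 0.0]
ft_force: [0.9, -0.5, 0.5]
finger_gap: 0.696
grip_force: 0.0
```

```bash
python3 - <<'E'
from h import *
snap('side','s10',(200,180,350,340),1)
snap('top','t10',(170,120,280,240),1)
a=cv2.imread('pics/s10.png');b=cv2.imread('pics/t10.png')
r=lambda i:cv2.resize(i,(400,400*i.shape[0]//i.shape[1]),interpolation=cv2.INTER_CUBIC)
a,b=r(a),r(b);h=min(len(a),len(b));cv2.imwrite('pics/c10.png',np.hstack([a[:h],b[:h]]))
E
python3 look.py s10; python3 go.py
```

```text
s10 hole rel stud x -27.1 z -2.8 pitch 20.1 yaw -0.015 rms 0.26
t 14.38 p [0.5347 0.2511 0.2375] yaw -0.01 tilt [ 0.007  0.003 -1.   ] F [-0.2  0.5 -1. ] M [0.02 0.05 0.01] gap 0.701 grip 0.0
```

View pics/c10.png

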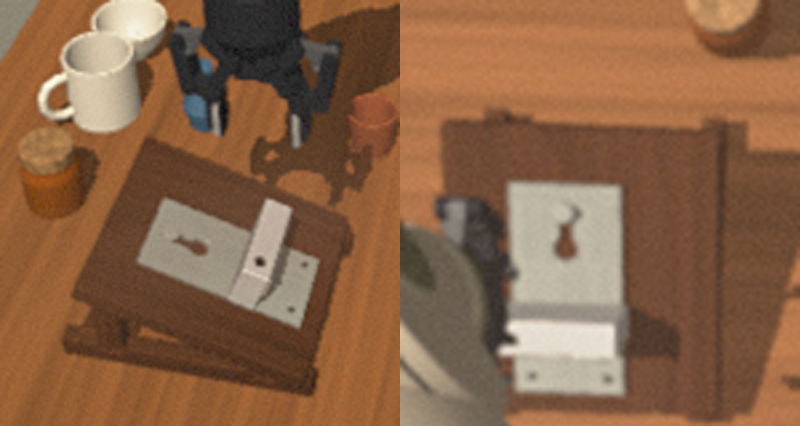

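The plate lies flat and square on the board. The stud head sits over the top of the slot, at top-part pixel (566,212), and the empty hole shows below it at (566,240). The gripper is clear and the pottery in view hasn't moved, so I'm handing in.

```bash
python3 -c "
from workcell import env
print(env.close_job())"
```

```text
the job is handed in; nothing more can be done
None
```

I handed the job in at about 14 s: the lamp hangs on the stud with the stud at the top of the slot, flat and square on the board and released, and the pottery and brush look undisturbed, but no verdict came back.

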